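# Thread the crossbar of a seedling-lamp stand and hold it for clamping

### The arm

A 6-joint arm with a two-finger parallel gripper is mounted at the origin on the work surface. World frame = base frame: x ahead of the robot, y to its left, z up, the work surface at z = 0. Lengths are in m, angles in rad, forces in N, time in s.
With the tool pointing down it reaches from about 0.275 to 0.825 m from the base axis. Payload 5.2 kg.
Tool frame: the origin (TCP) lies midway between the tips of the shut fingers; the grasp point (between the pads) lies 19 mm behind it; z points along the fingers, y is the line along which they close (so a half turn about z gives the same grasp; the last joint's range is limited). The gripper opens to 93 mm and grips with 3 to 60 N. Pads are 15 mm wide; open, the fingers measure 128 mm over their backs; the gripper's body (75 mm by 188 mm) begins 65 mm behind the grasp point.
Start: joints at [-1.309, 0.259, 1.535, -0, 1.348, -0.203], TCP at [0.247, -0.492, 0.219] pointing down, gripper open.
Joint ranges: [-3.14, 3.14], [-0.91, 2.08], [0.19, 2.58], [-1.22, 4.36], [0.22, 2.71], [-3.12, 3.12]. Speed limits (rad/s): [2.57, 2.57, 3.14, 3.14, 3.14, 3.14].

### API

Orientations are given as a 3x3 rotation matrix whose columns are the frame's x, y, z axes.
In Python, from plant import arm gives the robot as it stands.
- The arm moves only by the tool drive_tool, never from a script. Its argument "targets" is a list of rows, each an object of numbers: "tx", "ty", "tz": the shift along the tool's x, y, z in m; "roll": the turn about the tool's z in degrees; "claw": the gripper's target within -1 to 1 (fully open at 1, half-way at 0, shut at -1). In form: [{"tx": .., "ty": .., "tz": .., "roll": .., "claw": ..}, ...]. A call has 1 to 20 rows; each row shifts and turns the commanded pose from where the row before left it, along the tool's axes as they then stand; what a row does not reach is not made up. A row lasts 1/8 s, in which the tool goes at most 62.5 mm and 10.7 degrees, less where a joint would pass 70% of its speed; a pose out of reach is approached as far as the arm can. A call is refused whole if a number of a shift passes 0.0625 or a number of a turn 10.7, either way. A call with a gripper value outside its range is refused whole. The fingers move at their own pace and stop on an object; the grip force is fixed at half the most. Time passes only in rows, so rows that do not move let the fingers close. It gives the time, the measured TCP pose, the force, the opening and the grip force at its end, in the units of the state.
- arm.observe(): the state, without advancing time (a new reading comes with each control period).
- arm.capture(name): name is "side" or "top" or "wrist"; returns (picture, depth): 384x512x3 uint8, red, green, blue; 384x512 float32, m along the optical axis (not along the pixel's ray), 0 where there is no reading.
- arm.get_calibration(name): a dict with "fx", "fy", "cx", "cy" (pixels), "D" ([k1, k2, p1, p2, k3] as OpenCV has them; the pictures are not rectified), "rvec" (rotation vector, rad) and "tvec" (3), from world to camera coordinates, as OpenCV has them. Camera axes: x right, y down, z forward; pixel columns grow to the right and rows downward; lengths in m; the calibration is good to about 2 mm. A picture is of the moment at which its call begins: read the wrist's pose just before it. get_calibration takes no time and is no camera call; for the wrist camera it gives the pose at the moment of the call.
- arm.close_job(): hands the job in; it is judged then, once.
The state is a dict: "clock": time; "q": joint angles; "qd": joint speeds; "effort": joint torques, N m; "eef_pos": TCP position; "eef_rot": TCP orientation; "wrist_force": force on the tool from outside, world axes, zero at the start; "moment": the same for the moment, N m; "gripper_width": finger opening in m; "finger_force": force on a finger pad.
Only numpy, scipy, OpenCV 4.12 (cv2) and the standard library are available. Lean on these libraries where they do the work, as an engineer would, in place of code of your own. Each camera call takes 0.05 s, during which the arm holds its last target. There are 200 camera calls.

### The job

Pick up the loose aluminium crossbar and slide it level through the two sleeves on top of the seedling-lamp stand, first one and then the other, easing it in without forcing it, until it spans the seed tray with about the same length showing beyond each sleeve. Finish while still holding it there in the gripper, still and not levering on the sleeves, so that I can tighten the thumbscrews. Leave the lamp, the spray bottle and the pot where they are.

Things in the scene. Friction and masses are not known exactly. Their poses are not given: they have to be found in the camera images.
- crossbar: The loose crossbar: a straight round aluminium tube, 10 mm in diameter and 340 mm long, about 24 g, with flush black plugs in its two like ends. It starts lying flat on the bench to the left of the stand, pointing roughly left-right, and can roll. Origin at the middle of its axis (5 mm above the bench as it lies); y runs along the tube, x and z turn as it rolls.
- bar_end_1 (a point): Centre of the end face of the crossbar at its own +y end, 170 mm from its middle.
- bar_end_2 (a point): Centre of the end face of the crossbar at its own -y end, 170 mm from its middle.
- stand: Lamp stand fixed to the bench: two upright tubes (14 mm thick) 215 mm apart on black feet (190 x 24 mm, 18 mm high). Each carries on top a black sleeve with a thumbscrew (29 mm above the bore axis); both bores lie level on one line along y, 170 mm above the bench. Origin on the bench midway between the uprights; y from the right to the left upright, x across, z up. Bench clear to its left for the bar.
- eye_left (a point): Centre of the bore of the sleeve on the stand's +y upright (the robot's left), 170 mm above the bench; axes as the stand's. Sleeve 24 mm long along y; bore 15 mm wide in its middle 6 mm, opening over the last 9 mm at both ends to bell mouths 24 mm wide; outside at most 34 mm across.
- eye_right (a point): The same on the stand's -y upright, 215 mm from the left one.
- tray: Teal 12-cell seed tray with compost, seedlings and white plant labels, fixed between the uprights: 140 mm across by 184 mm along the stand, 50 mm high, labels and seedlings up to about 105 mm above the bench. Origin under its centre.
- lamp: LED lamp bar lying loose behind the stand, to be hung later: 230 by 36 mm, 18 mm high, with two wire hooks on top up to 64 mm high. Origin under its centre, y along it. Leave it where it is.
- sprayer: Spray bottle, 72 mm in diameter, 178 mm high, standing to the right of the stand or behind on that side. Origin under its centre. Leave it where it is.
- pot: Empty terracotta pot, 82 mm in diameter, 75 mm high, standing to the right of the stand or behind on that side. Origin under its centre. Leave it where it is.

How it is judged:
On the way, in this order (a step that is already met when the one before it is completed fails the run):
1. the leading end of the crossbar has come through the first sleeve (10 mm or more inside it, between the sleeves) (((y of bar_end_1 in the frame of stand between -0.0855 and 0.0855 m and x of bar_end_1 in the frame of stand between -0.012 and 0.012 m and z of bar_end_1 in the frame of stand between 0.158 and 0.182 m and (y of bar_end_2 in the frame of stand above 0.13 m or y of bar_end_2 in the frame of stand below -0.13 m)) or (y of bar_end_2 in the frame of stand between -0.0855 and 0.0855 m and x of bar_end_2 in the frame of stand between -0.012 and 0.012 m and z of bar_end_2 in the frame of stand between 0.158 and 0.182 m and (y of bar_end_1 in the frame of stand above 0.13 m or y of bar_end_1 in the frame of stand below -0.13 m)))), for 0.1 s.
2. the crossbar passes through both sleeves, an end out beyond each (((y of bar_end_1 in the frame of stand above 0.1245 m and y of bar_end_2 in the frame of stand below -0.1245 m) or (y of bar_end_2 in the frame of stand above 0.1245 m and y of bar_end_1 in the frame of stand below -0.1245 m)) and x of bar_end_1 in the frame of stand between -0.01 and 0.01 m and z of bar_end_1 in the frame of stand between 0.16 and 0.18 m and x of bar_end_2 in the frame of stand between -0.01 and 0.01 m and z of bar_end_2 in the frame of stand between 0.16 and 0.18 m), for 0.1 s.
At the end, for the whole second after the job is handed in: The bar runs through both sleeves (ends within 10 mm of the bore line), sticks out 30 mm or more beyond each sleeve's outer face, is gripped (over 1 N), still (under 20 mm/s), pressing on the stand with under 8 N; lamp, spray bottle and pot within 30 mm of their start (((y of bar_end_1 in the frame of stand above 0.1495 m and y of bar_end_2 in the frame of stand below -0.1495 m) or (y of bar_end_2 in the frame of stand above 0.1495 m and y of bar_end_1 in the frame of stand below -0.1495 m)) and x of bar_end_1 in the frame of stand between -0.01 and 0.01 m and z of bar_end_1 in the frame of stand between 0.16 and 0.18 m and x of bar_end_2 in the frame of stand between -0.01 and 0.01 m and z of bar_end_2 in the frame of stand between 0.16 and 0.18 m and contact force between the fingers and crossbar above 1 N and contact force between crossbar and stand below 8 N and linear speed of crossbar below 0.02 m/s and distance of each of lamp, sprayer, pot from where it was at the start of the episode below 0.03 m); the arm keeps its last pose, push and grip.
It fails at once if the crossbar is forced against the stand with more than 25 N (contact force between crossbar and stand above 25 N).
It fails at once if the lamp, the spray bottle or the pot is moved by more than 30 mm (distance of any of lamp, sprayer, pot from where it was at the start of the episode above 0.03 m).
It also fails if it takes over 48 s, if anything falls off the work surface, if the arm or the gripper's body presses on something with over 40 N, if the wrist force passes 120 N, or if a joint passes its speed limit or range.

## Working session

There is one attempt and no reset: what is moved stays moved. The work goes in short steps, Python scripts to look and compute and a tool call to move; the robot and the scene stay as the last step left them, time stands still between calls to the robot, and variables do not carry over. Pictures are saved under pics/ and viewed, at most 10 in all, crops included, and the job is handed in when it is done.

Besides the shell and the picture viewer there is one more tool, called after ">>>" as name([rows], argument=value, ...), one row to a line, values as JSON. drive_tool: Moves the arm, as the interface text tells. Its arguments: {"type":"object","properties":{"targets":{"type":"array"}},"required":["targets"]}

```bash
mkdir -p pics; cat > h.py <<'E'
import numpy as np,cv2
from plant import arm
def cal(n):
    c=arm.get_calibration(n);K=np.array([[c['fx'],0,c['cx']],[0,c['fy'],c['cy']],[0,0,1]]);R=cv2.Rodrigues(np.array(c['rvec'],float))[0]
    return K,np.array(c['D'],float),R,np.array(c['tvec'],float).ravel()
def shot(n,f=None):
    C=cal(n);im,d=arm.capture(n)
    if f: cv2.imwrite('pics/'+f,im[:,:,::-1])
    return im,d,C
def cloud(d,C):
    K,D,R,t=C;v,u=np.mgrid[:d.shape[0],:d.shape[1]]
    p=cv2.undistortPoints(np.stack([u.ravel(),v.ravel()],1).astype(float).reshape(-1,1,2),K,D)[:,0]
    P=np.c_[p,np.ones(len(p))]*d.reshape(-1,1)
    return ((P-t)@R).reshape(*d.shape,3)
E
python3 - <<'E'
from h import *
s=arm.observe();print(s)
for n in('side','top'):
    im,d,C=shot(n,n+'0.png');np.savez(n+'0',im=im,d=d,P=cloud(d,C));print(n,-C[2].T@C[3],C[2][2])
E
```

```text
{'clock': 0.0, 'q': array([-1.30882268e+00,  2.59334766e-01,  1.53606808e+00, -2.20191224e-06,
        1.34797676e+00, -2.02812688e-01]), 'qd': array([0.00201569, 0.00052763, 0.00142702, 0.00013873, 0.00193175,
       0.00245787]), 'effort': array([ 2.40938942e-03, -4.37297809e+01, -2.83997977e+01,  7.20188068e-02,
        4.12342732e-02, -1.56324213e-04]), 'eef_pos': array([ 0.24640037, -0.49112108,  0.21782815]), 'eef_rot': array([[ 8.93917222e-01,  4.48231843e-01, -4.64872943e-04],
       [ 4.48231941e-01, -8.93915628e-01,  1.72542909e-03],
       [ 3.57835073e-04, -1.75076168e-03, -9.99998403e-01]]), 'wrist_force': array([ 0.25997042, -0.32018971, -0.33424692]), 'moment': array([ 0.00602282, -0.03634331,  0.04488192]), 'finger_force': 0.0, 'gripper_width': 0.09283376975770166}
side [0.29205056 1.14333152 0.81100383] [ 0.21642521 -0.8432755  -0.49198228]
top [ 0.48318088 -0.04154891  1.51131517] [ 7.19825490e-02  3.44247162e-04 -9.97405832e-01]
```

View pics/top0.png

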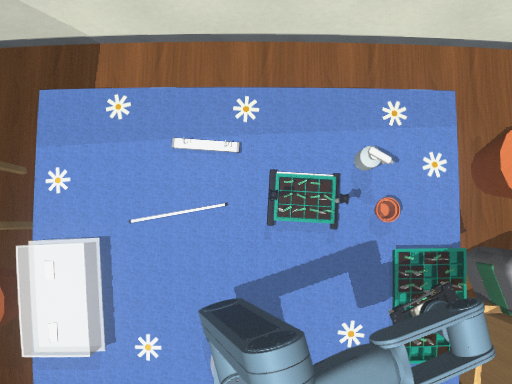

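View pics/side0.png

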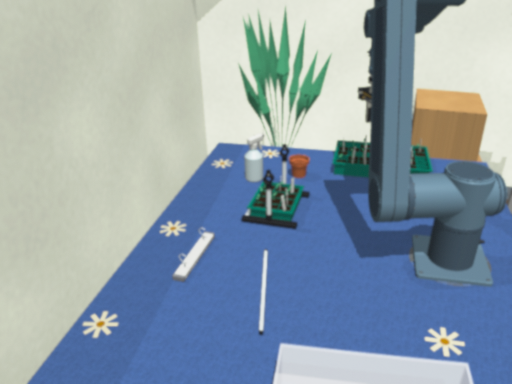

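Top: bar runs (131,221)–(226,205), stand feet near (272,197) and (337,200), sleeves not distinct; sprayer and pot on the right at (370,157),(388,208), lamp at (206,145). Side: bar (265,252)–(262,330), sleeves at (269,178) and (285,152).

```bash
python3 - <<'E'
import numpy as np,cv2
a=np.load('top0.npz');im,d,P=a['im'].astype(int),a['d'],a['P']
v,u=np.mgrid[:384,:512]
def fit(m):
    q=P[m];c=q.mean(0);w,V=np.linalg.eigh(np.cov((q-c)[:,:2].T));a=V[:,1];s=(q-c)[:,:2]@a
    return len(q),c.round(4),a.round(4),s.min().round(4),s.max().round(4),(c[:2]+a*(s.min()+s.max())/2).round(4)
m=(u>120)&(u<240)&(v>195)&(v<230)&(im.min(2)>120)
print('bar',fit(m), np.percentile(P[m][:,2],[5,50,95]))
for n in('top','side'):
    a=np.load(n+'0.npz');im,P=a['im'],a['P']
    X=P[...,0];Y=P[...,1];Z=P[...,2]
    m=(Z>.14)&(Z<.215)&(X>.3)&(X<.65)&(Y>-.36)&(Y<.12)&(a['d']>0)
    k,lab,st,ce=cv2.connectedComponentsWithStats(m.astype(np.uint8))
    for i in range(1,k):
        if st[i,4]>2: q=P[lab==i];print(n,st[i],q.mean(0).round(4),q.min(0).round(3),q.max(0).round(3))
a=np.load('top0.npz');im,P=a['im'].astype(int),a['P']
# feet: black, z<.05
m=(im.max(2)<50)&(P[...,2]<.03)&(P[...,2]>.01)
for lo,hi in((262,280),(328,345)):
    mm=m&(u>lo)&(u<hi)&(v>160)&(v<235);print('foot',fit(mm))
E
python3 -c "
import cv2;i=cv2.imread('pics/top0.png')[150:250,250:410];cv2.imwrite('pics/c.png',cv2.resize(i,None,fx=5,fy=5,interpolation=2))"
```

```text
bar (337, array([0.5086, 0.2351, 0.0155]), array([-0.1665,  0.986 ]), np.float64(-0.2686), np.float64(0.1609), array([0.5176, 0.182 ])) [-0.00182266  0.00699332  0.01347959]
top [269 189   9  11  76] [ 0.5611 -0.088   0.1843] [ 0.548 -0.1    0.155] [ 0.578 -0.076  0.201]
top [339 193  10  11  79] [ 0.5503 -0.3008  0.1798] [ 0.536 -0.314  0.143] [ 0.567 -0.291  0.205]
side [280 144  10  18 102] [ 0.5502 -0.2988  0.1693] [ 0.536 -0.318  0.14 ] [ 0.566 -0.286  0.2  ]
side [263 170  12  19 128] [ 0.5621 -0.0837  0.1699] [ 0.546 -0.101  0.141] [ 0.579 -0.071  0.199]<stdin>:5: RuntimeWarning: Mean of empty slice.
  ret = um.true_divide(
  avg = a.mean(axis, **keepdims_kw)
<stdin>:5: RuntimeWarning: Degrees of freedom <= 0 for slice
  c *= np.true_divide(1, fact)
  c *= np.true_divide(1, fact)
Traceback (most recent call last):
ValueError: zero-size array to reduction operation minimum which has no identity
```

View pics/c.png

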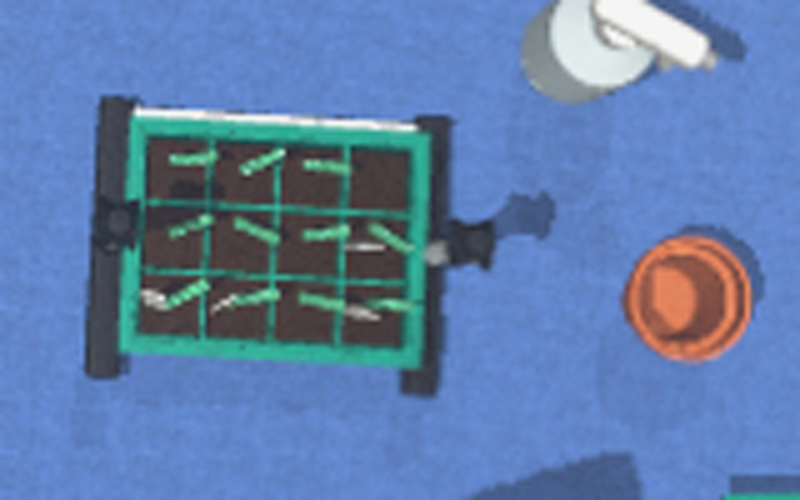

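Left eye appears at crop (118,225), right at (470,243); consistent 0.213 m spacing from depth. Now the bar ends by ray at z=5 mm.

```bash
cat >> h.py <<'E'
def ray(uv,C,z):
    K,D,R,t=C;p=cv2.undistortPoints(np.array(uv,float).reshape(-1,1,2),K,D)[:,0]
    o=-R.T@t;w=np.c_[p,np.ones(len(p))]@R
    return o+w*((z-o[2])/w[:,2])[:,None]
E
python3 - <<'E'
from h import *
for n,box in(('top',(120,240,195,230)),('side',(250,280,240,340))):
    im=np.load(n+'0.npz')['im'].astype(int);v,u=np.mgrid[:384,:512]
    sub=(u>box[0])&(u<box[1])&(v>box[2])&(v<box[3])
    bg=np.median(im[sub],0);sh=im-bg
    m=sub&((im[...,0]>110)|((im[...,2]<70)))
    k,lab,st,ce=cv2.connectedComponentsWithStats(m.astype(np.uint8),connectivity=8)
    i=1+st[1:,4].argmax();print(n,st[i])
    w=ray(np.c_[u[lab==i],v[lab==i]],cal(n),.006)[:,:2]
    vx,vy,x0,y0=cv2.fitLine(w.astype(np.float32),cv2.DIST_HUBER,0,.001,.001).ravel();a=np.array([vx,vy]);a*=np.sign(a[1]);c=np.array([x0,y0])
    s=(w-c)@a;print(a,s.max()-s.min(),'mid',c+a*(s.max()+s.min())/2,'yaw',np.degrees(np.arctan2(a[1],a[0])),'ends',c+a*s.min(),c+a*s.max())
E
```

```text
top [130 203  95  20 362]
[-0.18072864  0.983533  ] 0.3277004435740407 mid [0.50965092 0.23280026] yaw 100.4122 ends [0.53926334 0.07164815] [0.48003849 0.39395236]
side [258 250  10  81 477]
[-0.18197013  0.9833041 ] 0.3265316039177296 mid [0.51135187 0.22767231] yaw 100.484535 ends [0.54106137 0.06713238] [0.48164237 0.38821224]
```

>>> drive_tool([
  {"roll": -10.54, "claw": 1},
  {"roll": -10.54, "claw": 1},
  {"roll": -10.54, "claw": 1},
  {"roll": -10.54, "claw": 1},
  {"roll": -10.54, "claw": 1},
  {"roll": -10.54, "claw": 1},
  {"roll": -10.54, "claw": 1},
])

```text
invalid input
```

>>> drive_tool([
  {"tx": 0.0447, "ty": 0.0217, "claw": 1},
  {"tx": 0.0447, "ty": 0.0217, "claw": 1},
  {"tx": 0.0447, "ty": 0.0217, "claw": 1},
  {"tx": 0.0447, "ty": 0.0217, "claw": 1},
  {"tx": 0.0447, "ty": 0.0217, "claw": 1},
  {"tx": 0.0447, "ty": 0.0217, "claw": 1},
  {"tx": 0.0447, "ty": 0.0217, "claw": 1},
  {"tx": 0.0447, "ty": 0.0217, "claw": 1},
  {"tx": 0.0447, "ty": 0.0217, "claw": 1},
  {"tx": 0.0447, "ty": 0.0217, "claw": 1},
  {"tx": 0.0447, "ty": 0.0217, "claw": 1},
  {"tx": 0.0447, "ty": 0.0217, "claw": 1},
  {"tx": 0.0447, "ty": 0.0217, "claw": 1},
  {"tx": 0.0447, "ty": 0.0217, "claw": 1},
  {"tx": 0.0447, "ty": 0.0217, "tz": 0.03, "claw": 1},
  {"tx": 0.0447, "ty": 0.0217, "tz": 0.03, "claw": 1},
  {"tx": 0.0447, "ty": 0.0217, "tz": 0.03, "claw": 1},
  {"tx": 0.0447, "ty": 0.0217, "claw": 1},
  {"claw": 1},
  {"claw": 1},
])

```text
invalid input
```

```bash
python3 - <<'E'
from h import *
s=arm.observe();print(s['clock'],s['eef_pos'],s['eef_rot'],s['q'])
im,d,C=shot('wrist','w1.png');np.savez('w1',im=im,d=d,P=cloud(d,C))
E
```

```text
0.1 [ 0.24642409 -0.49116632  0.21791898] [[ 8.93909136e-01  4.48248017e-01 -4.14614691e-04]
 [ 4.48248084e-01 -8.93907815e-01  1.57269761e-03]
 [ 3.34331272e-04 -1.59169900e-03 -9.99998677e-01]] [-1.30880803e+00  2.59260623e-01  1.53594120e+00  7.03823325e-06
  1.34801725e+00 -2.02818096e-01]
```

View pics/w1.png

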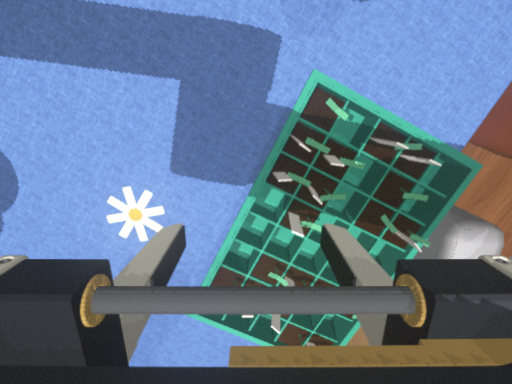

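All keys seem required in each row; the arm has not moved (the picture just shows another tray under the start pose).

>>> drive_tool([
  {"tx": 0, "ty": 0, "tz": 0, "roll": -10.54, "claw": 1},
  {"tx": 0, "ty": 0, "tz": 0, "roll": -10.54, "claw": 1},
  {"tx": 0, "ty": 0, "tz": 0, "roll": -10.54, "claw": 1},
  {"tx": 0, "ty": 0, "tz": 0, "roll": -10.54, "claw": 1},
  {"tx": 0, "ty": 0, "tz": 0, "roll": -10.54, "claw": 1},
  {"tx": 0, "ty": 0, "tz": 0, "roll": -10.54, "claw": 1},
  {"tx": 0, "ty": 0, "tz": 0, "roll": -10.54, "claw": 1},
])

```text
clock: 1.02
eef_pos: [0.2465, -0.4914, 0.2183]
eef_rot: [[-0.187, 0.982, -0.0], [0.982, 0.187, 0.001], [0.001, -0.0, -1.0]]
wrist_force: [-0.2, 0.5, -0.1]
gripper_width: 0.0929
finger_force: 0.0
```

>>> drive_tool([
  {"tx": 0.0447, "ty": 0.0217, "tz": 0, "roll": 0, "claw": 1},
  {"tx": 0.0447, "ty": 0.0217, "tz": 0, "roll": 0, "claw": 1},
  {"tx": 0.0447, "ty": 0.0217, "tz": 0, "roll": 0, "claw": 1},
  {"tx": 0.0447, "ty": 0.0217, "tz": 0, "roll": 0, "claw": 1},
  {"tx": 0.0447, "ty": 0.0217, "tz": 0, "roll": 0, "claw": 1},
  {"tx": 0.0447, "ty": 0.0217, "tz": 0, "roll": 0, "claw": 1},
  {"tx": 0.0447, "ty": 0.0217, "tz": 0, "roll": 0, "claw": 1},
  {"tx": 0.0447, "ty": 0.0217, "tz": 0, "roll": 0, "claw": 1},
  {"tx": 0.0447, "ty": 0.0217, "tz": 0, "roll": 0, "claw": 1},
  {"tx": 0.0447, "ty": 0.0217, "tz": 0, "roll": 0, "claw": 1},
  {"tx": 0.0447, "ty": 0.0217, "tz": 0, "roll": 0, "claw": 1},
  {"tx": 0.0447, "ty": 0.0217, "tz": 0, "roll": 0, "claw": 1},
  {"tx": 0.0447, "ty": 0.0217, "tz": 0, "roll": 0, "claw": 1},
  {"tx": 0.0447, "ty": 0.0217, "tz": 0, "roll": 0, "claw": 1},
  {"tx": 0.0447, "ty": 0.0217, "tz": 0.03, "roll": 0, "claw": 1},
  {"tx": 0.0447, "ty": 0.0217, "tz": 0.03, "roll": 0, "claw": 1},
  {"tx": 0.0447, "ty": 0.0217, "tz": 0.03, "roll": 0, "claw": 1},
  {"tx": 0.0447, "ty": 0.0217, "tz": 0, "roll": 0, "claw": 1},
  {"tx": 0, "ty": 0, "tz": 0, "roll": 0, "claw": 1},
  {"tx": 0, "ty": 0, "tz": 0, "roll": 0, "claw": 1},
])

```text
clock: 3.52
eef_pos: [0.4848, 0.3698, 0.1282]
eef_rot: [[-0.181, 0.983, -0.001], [0.983, 0.181, -0.001], [-0.001, -0.001, -1.0]]
wrist_force: [0.1, 0.1, 0.1]
gripper_width: 0.0931
finger_force: 0.0
```

```bash
python3 - <<'E'
from h import *
s=arm.observe();print(s['clock'],s['eef_pos'],s['eef_rot'],s['q'])
im,d,C=shot('wrist','w2.png');np.savez('w2',im=im,d=d,P=cloud(d,C))
K,D,R,t=C
for z in(.005,):
  for p in ((.4848,.3707,z),(.5105,.231,z)): print(cv2.projectPoints(np.array([p]),cv2.Rodrigues(R)[0],t,K,D)[0].ravel())
E
```

```text
3.525 [0.48478886 0.36977701 0.12817287] [[-1.81327814e-01  9.83422102e-01 -1.09268118e-03]
 [ 9.83422363e-01  1.81326708e-01 -1.03917063e-03]
 [-8.23811080e-04 -1.26299764e-03 -9.99998863e-01]] [ 4.69142871e-01  4.35438017e-01  1.50819846e+00 -4.64541119e-04
  1.19940067e+00  2.86975750e-01]
[252.60077315 186.79096233]
[252.72059467 293.10876677]
```

View pics/w2.png

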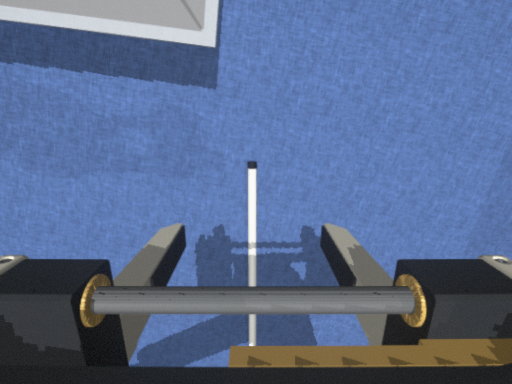

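The bar runs straight along column 252 with its end at (252,162), just where projected: aligned with the tool. Descend to TCP z≈4 mm and grip.

>>> drive_tool([
  {"tx": 0, "ty": 0, "tz": 0.025, "roll": 0, "claw": 1},
  {"tx": 0, "ty": 0, "tz": 0.03, "roll": 0, "claw": 0.5},
  {"tx": 0, "ty": 0, "tz": 0.03, "roll": 0, "claw": 0},
  {"tx": 0, "ty": 0, "tz": 0.02, "roll": 0, "claw": 0},
  {"tx": 0, "ty": 0, "tz": 0.012, "roll": 0, "claw": 0},
  {"tx": 0, "ty": 0, "tz": 0.007, "roll": 0, "claw": 0},
  {"tx": 0, "ty": 0, "tz": 0, "roll": 0, "claw": 0},
  {"tx": 0, "ty": 0, "tz": 0, "roll": 0, "claw": -0.5},
  {"tx": 0, "ty": 0, "tz": 0, "roll": 0, "claw": -1},
  {"tx": 0, "ty": 0, "tz": 0, "roll": 0, "claw": -1},
  {"tx": 0, "ty": 0, "tz": 0, "roll": 0, "claw": -1},
  {"tx": 0, "ty": 0, "tz": 0, "roll": 0, "claw": -1},
  {"tx": 0, "ty": 0, "tz": 0, "roll": 0, "claw": -1},
])

```text
clock: 5.2
eef_pos: [0.4854, 0.3704, 0.0048]
eef_rot: [[-0.181, 0.984, 0.0], [0.984, 0.181, 0.0], [0.0, 0.0, -1.0]]
wrist_force: [-0.5, 0.5, 2.0]
gripper_width: 0.0089
finger_force: 30.0
```

>>> drive_tool([
  {"tx": 0, "ty": 0, "tz": -0.003, "roll": 0, "claw": -1},
  {"tx": 0, "ty": 0, "tz": -0.007, "roll": 0, "claw": -1},
  {"tx": 0, "ty": 0, "tz": -0.012, "roll": 0, "claw": -1},
  {"tx": 0, "ty": 0, "tz": -0.017, "roll": 0, "claw": -1},
  {"tx": 0, "ty": 0, "tz": -0.02, "roll": 1, "claw": -1},
  {"tx": 0, "ty": 0, "tz": -0.02, "roll": 2, "claw": -1},
  {"tx": 0, "ty": 0, "tz": -0.02, "roll": 2.4, "claw": -1},
  {"tx": 0, "ty": 0, "tz": -0.02, "roll": 2.5, "claw": -1},
  {"tx": 0, "ty": 0, "tz": -0.018, "roll": 2.5, "claw": -1},
  {"tx": 0, "ty": 0, "tz": -0.014, "roll": 2, "claw": -1},
  {"tx": 0, "ty": 0, "tz": -0.01, "roll": 1, "claw": -1},
  {"tx": 0, "ty": 0, "tz": -0.004, "roll": 0, "claw": -1},
  {"tx": 0, "ty": 0, "tz": 0, "roll": 0, "claw": -1},
  {"tx": 0, "ty": 0, "tz": 0, "roll": 0, "claw": -1},
])

```text
clock: 6.95
eef_pos: [0.485, 0.3701, 0.1689]
eef_rot: [[0.052, 0.999, -0.001], [0.999, -0.052, -0.001], [-0.001, -0.001, -1.0]]
wrist_force: [-1.0, -0.6, -0.4]
gripper_width: 0.0086
finger_force: 30.0
```

```bash
python3 - <<'E'
from h import *
s=arm.observe();print(s['clock'],s['eef_pos'],s['eef_rot'],s['gripper_width'],s['finger_force'])
ims=[]
for n in('side','top'):
    im,d,C=shot(n,n+'1.png');np.savez(n+'1',im=im,d=d,P=cloud(d,C));K,D,R,t=C
    e=np.array([[.5615,-.087,.17],[.5503,-.300,.17]]);px=cv2.projectPoints(e,cv2.Rodrigues(R)[0],t,K,D)[0][:,0];print(n,px)
    ims.append(im[:,:,::-1])
a=cv2.resize(ims[0][100:260,190:390],None,fx=2.5,fy=2.5,interpolation=2)
b=cv2.resize(ims[1][150:310,120:320],None,fx=2.5,fy=2.5,interpolation=2)
v=np.hstack([a,b]);cv2.imwrite('pics/v1.png',cv2.resize(v,(800,320)))
E
```

```text
6.95 [0.48495405 0.37010515 0.16891012] [[ 5.19680631e-02  9.98647987e-01 -1.23228189e-03]
 [ 9.98648520e-01 -5.19688444e-02 -6.10701735e-04]
 [-6.73916324e-04 -1.19887950e-03 -9.99999054e-01]] 0.008626603099323496 29.999137222766876
side [[268.80593447 178.39584825]
 [284.44727325 151.87297641]]
top [[272.63987055 194.63277009]
 [342.79680412 198.49284439]]
```

View pics/v1.png

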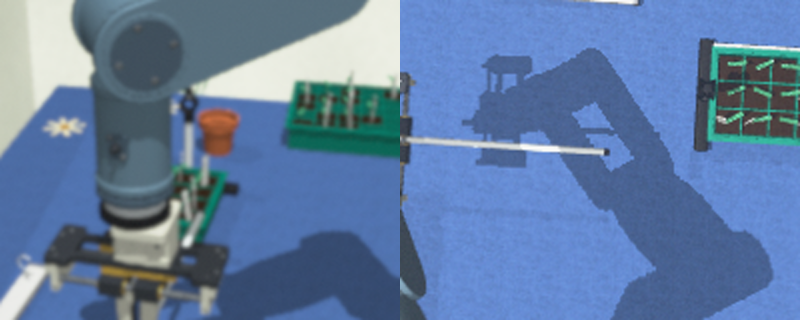

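Top half: the bar leaves the gripper toward the stand, tip at full-image (223,226). Now measure its height along its length from top depth, and the sleeves better.

```bash
cat > bar.py <<'E'
from h import *
def bar(im,d,C,x0,ymin,ymax,sl=.052,w=.03,zmin=.13,zmax=.21):
    P=cloud(d,C);X,Y,Z=P[...,0],P[...,1],P[...,2]
    m=(d>0)&(Z>zmin)&(Z<zmax)&(Y>ymin)&(Y<ymax)&(abs(X-x0(Y))<w)
    q=P[m];py=np.polyfit(q[:,1],q[:,0],1);pz=np.polyfit(q[:,1],q[:,2],1)
    return q,py,pz
E
python3 - <<'E'
from bar import *
a=np.load('top1.npz');C=cal('top')
q,px,pz=bar(a['im'],a['d'],C,lambda y:.485-.052*(.37-y),.02,.30)
print(len(q),'dx/dy',px[0],'dz/dy',pz[0],'tip y',q[:,1].min(),'at y=.07,.3:',np.polyval(px,[.07,.3]),np.polyval(pz,[.07,.3]),'resid',np.std(q[:,2]-np.polyval(pz,q[:,1])))
# ray check of bar axis in colour at z=.17
im=a['im'].astype(int);v,u=np.mgrid[:384,:512]
m=(u>202)&(u<221)&(v>215)&(v<232)&(im[...,0]>150);w=ray(np.c_[u[m],v[m]],C,.172);print('ray',m.sum(),np.polyfit(w[:,1],w[:,0],1),w.mean(0))
for n in('top','side'):
  a=np.load(n+'0.npz');P=a['P'];X,Y,Z=[P[...,i] for i in range(3)]
  for c in((.5615,-.087),(.5503,-.3)):
    m=(abs(X-c[0])<.03)&(abs(Y-c[1])<.03)&(Z>.12)&(Z<.23)
    q=P[m]
    for lo,hi in((.13,.155),(.155,.185),(.185,.21)):
      k=q[(q[:,2]>lo)&(q[:,2]<hi)]
      if len(k): print(n,c,lo,len(k),np.median(k,0).round(4),'mid',((np.percentile(k,2,0)+np.percentile(k,98,0))/2).round(4))
E
```

```text
264 dx/dy 0.054182601887201254 dz/dy 0.012965400272795233 tip y 0.05914767691398901 at y=.07,.3: [0.46793131 0.4803933 ] [0.16849781 0.17147985] resid 0.002923174630675634
ray 48 [0.05319356 0.46400161] [0.46914263 0.0966474  0.172     ]
top (0.5615, -0.087) 0.13 1 [ 0.5582 -0.0764  0.1548] mid [ 0.5582 -0.0764  0.1548]
top (0.5615, -0.087) 0.155 41 [ 0.5568 -0.0879  0.1781] mid [ 0.5622 -0.0879  0.1737]
top (0.5615, -0.087) 0.185 34 [ 0.5619 -0.0871  0.196 ] mid [ 0.5614 -0.089   0.1937]
top (0.5503, -0.3) 0.13 2 [ 0.5517 -0.2936  0.1414] mid [ 0.5517 -0.2936  0.1414]
top (0.5503, -0.3) 0.155 58 [ 0.5511 -0.2973  0.1772] mid [ 0.5504 -0.3028  0.1696]
top (0.5503, -0.3) 0.185 20 [ 0.5503 -0.3029  0.1968] mid [ 0.5504 -0.3038  0.1957]
side (0.5615, -0.087) 0.13 36 [ 0.5623 -0.0806  0.1433] mid [ 0.5618 -0.0818  0.1426]
side (0.5615, -0.087) 0.155 87 [ 0.5617 -0.0822  0.1701] mid [ 0.5631 -0.0868  0.1706]
side (0.5615, -0.087) 0.185 18 [ 0.5622 -0.0839  0.1955] mid [ 0.5634 -0.087   0.1949]
side (0.5503, -0.3) 0.13 34 [ 0.5493 -0.2961  0.1421] mid [ 0.5503 -0.2983  0.1425]
side (0.5503, -0.3) 0.155 66 [ 0.5507 -0.2961  0.1701] mid [ 0.5507 -0.3018  0.1701]
side (0.5503, -0.3) 0.185 15 [ 0.5494 -0.299   0.1955] mid [ 0.5508 -0.3021  0.1931]
```

>>> drive_tool([
  {"tx": 0, "ty": 0.004, "tz": 0, "roll": 0, "claw": -1},
  {"tx": 0, "ty": 0.01, "tz": 0, "roll": 0, "claw": -1},
  {"tx": -0.002, "ty": 0.016, "tz": 0, "roll": 0, "claw": -1},
  {"tx": -0.005, "ty": 0.021, "tz": -0.0005, "roll": 0, "claw": -1},
  {"tx": -0.01, "ty": 0.021, "tz": -0.0005, "roll": 0, "claw": -1},
  {"tx": -0.015, "ty": 0.016, "tz": 0, "roll": 0, "claw": -1},
  {"tx": -0.02, "ty": 0.01, "tz": 0, "roll": 0, "claw": -1},
  {"tx": -0.02, "ty": 0.0043, "tz": 0, "roll": 0, "claw": -1},
  {"tx": -0.016, "ty": 0, "tz": 0, "roll": 0, "claw": -1},
  {"tx": -0.011, "ty": 0, "tz": 0, "roll": 0, "claw": -1},
  {"tx": -0.006, "ty": 0, "tz": 0, "roll": 0, "claw": -1},
  {"tx": -0.002, "ty": 0, "tz": 0, "roll": 0, "claw": -1},
  {"tx": 0, "ty": 0, "tz": 0, "roll": 0, "claw": -1},
  {"tx": 0, "ty": 0, "tz": 0, "roll": 0, "claw": -1},
])

```text
clock: 8.8
eef_pos: [0.5818, 0.2586, 0.1706]
eef_rot: [[0.052, 0.999, 0.0], [0.999, -0.052, 0.0], [0.0, -0.0, -1.0]]
wrist_force: [-0.0, -0.3, -0.4]
gripper_width: 0.0087
finger_force: 30.0
```

```bash
python3 - <<'E'
from bar import *
s=arm.observe();print(s['clock'],s['eef_pos'],s['eef_rot'][:,0],s['wrist_force'],s['moment'])
for n in('top','side'):
  im=0;ds=[]
  for i in range(4): im,d,C=shot(n,n+'2.png');ds.append(d)
  d=np.median(ds,0).astype(np.float32);np.savez(n+'2',im=im,d=d)
  try:
    q,px,pz=bar(im,d,C,lambda y:.562+.0536*(y+.0875),-.06,.17,w=.025)
    print(n,len(q),px,pz,'tip',q[:,1].min(),'x err at -.05,.15',np.polyval(px,[-.05,.15])-(.562+.0536*(np.array([-.05,.15])+.0875)),np.polyval(pz,[-.05,.15]),np.std(q[:,2]-np.polyval(pz,q[:,1])))
    for y in np.arange(-.06,.17,.03):
      k=q[abs(q[:,1]-y)<.015];print(round(y,3),len(k),k.mean(0).round(4),k[:,2].max())
  except Exception as e: print(n,e)
  if n=='side':a=cv2.resize(im[100:260,190:390,::-1],(400,320),interpolation=2)
  else:b=cv2.resize(im[160:240,190:290,::-1],(400,320),interpolation=2)
cv2.imwrite('pics/v2.png',np.hstack([a,b]))
E
```

```text
8.8 [0.58182268 0.25859926 0.17061486] [5.15358935e-02 9.98671129e-01 1.65230980e-04] [-0.02740513 -0.32019915 -0.38672805] [-0.00898682 -0.03962142  0.0082727 ]
top 244 [0.05525773 0.56720381] [0.01211798 0.17052799] tip -0.05183097934126991 x err at -.05,.15 [0.00043092 0.00076247] [0.16992209 0.17234569] 0.0019756969465140246
-0.06 11 [ 0.5644 -0.0485  0.1698] 0.17341502420462696
-0.03 33 [ 0.5657 -0.0301  0.1702] 0.17390431660299116
0.0 35 [0.567  0.0021 0.1702] 0.1734104401907932
0.03 30 [0.569  0.0312 0.1715] 0.17530807708799173
0.06 31 [0.5707 0.0598 0.1707] 0.17450223369528067
0.09 30 [0.5718 0.0887 0.1721] 0.17668245848726538
0.12 34 [0.5741 0.118  0.1718] 0.1750508612132826
0.15 33 [0.5752 0.1503 0.1723] 0.17651044238357955
side 73 [0.05256633 0.56632224] [0.01391328 0.16983306] tip -0.05048820987458711 x err at -.05,.15 [-0.00031608 -0.00052281] [0.16913739 0.17192005] 0.0018952919292413606
-0.06 3 [ 0.5653 -0.0487  0.1695] 0.1702258636553631
-0.03 17 [ 0.5638 -0.0294  0.1691] 0.17149703234451288
0.0 11 [ 0.5669 -0.0044  0.1701] 0.17216328555330834
0.03 1 [0.5693 0.015  0.1719] 0.17188641104405375
0.06 1 [0.575  0.0543 0.1694] 0.16944610348557493
0.09 5 [0.5715 0.1017 0.1713] 0.17280184006453111
0.12 16 [0.5727 0.1174 0.1719] 0.1736679854171104
0.15 14 [0.5742 0.1548 0.1717] 0.17457785517406332
```

View pics/v2.png

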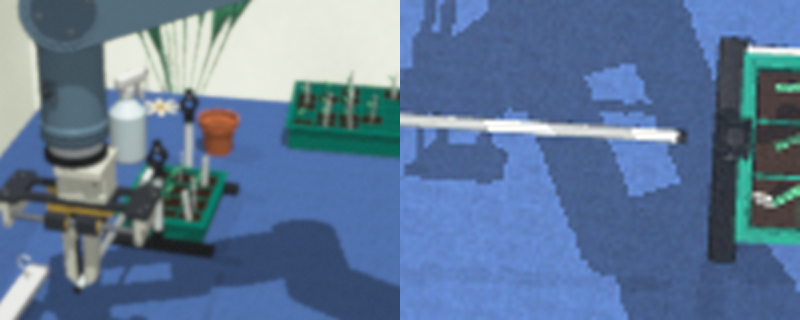

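Top view: bar tip at crop (682,136) pointing at the sleeve (737,138), within 0.5 mm laterally; about 0.7° droop. Raise 1.2 mm and ease in.

>>> drive_tool([
  {"tx": -0.002, "ty": 0, "tz": -0.0006, "roll": 0, "claw": -1},
  {"tx": -0.004, "ty": 0, "tz": -0.0006, "roll": 0, "claw": -1},
  {"tx": -0.006, "ty": 0, "tz": 0, "roll": 0, "claw": -1},
  {"tx": -0.006, "ty": 0, "tz": 0, "roll": 0, "claw": -1},
  {"tx": -0.006, "ty": 0, "tz": 0, "roll": 0, "claw": -1},
  {"tx": -0.006, "ty": 0, "tz": 0, "roll": 0, "claw": -1},
  {"tx": -0.006, "ty": 0, "tz": 0, "roll": 0, "claw": -1},
  {"tx": -0.004, "ty": 0, "tz": 0, "roll": 0, "claw": -1},
  {"tx": -0.002, "ty": 0, "tz": 0, "roll": 0, "claw": -1},
])

```text
clock: 10.32
eef_pos: [0.5797, 0.2159, 0.1719]
eef_rot: [[0.052, 0.999, 0.0], [0.999, -0.052, 0.0], [0.0, 0.0, -1.0]]
wrist_force: [-1.2, 0.5, -1.0]
gripper_width: 0.0085
finger_force: 30.0
```

>>> drive_tool([
  {"tx": -0.003, "ty": 0, "tz": 0, "roll": 0, "claw": -1},
  {"tx": -0.005, "ty": 0, "tz": 0, "roll": 0, "claw": -1},
  {"tx": -0.006, "ty": 0, "tz": 0, "roll": 0, "claw": -1},
  {"tx": -0.006, "ty": 0, "tz": 0, "roll": 0, "claw": -1},
  {"tx": -0.008, "ty": 0, "tz": 0, "roll": 0, "claw": -1},
  {"tx": -0.01, "ty": 0, "tz": 0, "roll": 0, "claw": -1},
  {"tx": -0.01, "ty": 0, "tz": 0, "roll": 0, "claw": -1},
  {"tx": -0.01, "ty": 0, "tz": 0, "roll": 0, "claw": -1},
  {"tx": -0.01, "ty": 0, "tz": 0, "roll": 0, "claw": -1},
  {"tx": -0.01, "ty": 0, "tz": 0, "roll": 0, "claw": -1},
  {"tx": -0.01, "ty": 0, "tz": 0, "roll": 0, "claw": -1},
  {"tx": -0.01, "ty": 0, "tz": 0, "roll": 0, "claw": -1},
  {"tx": -0.01, "ty": 0, "tz": 0, "roll": 0, "claw": -1},
  {"tx": -0.01, "ty": 0, "tz": 0, "roll": 0, "claw": -1},
  {"tx": -0.01, "ty": 0, "tz": 0, "roll": 0, "claw": -1},
  {"tx": -0.01, "ty": 0, "tz": 0, "roll": 0, "claw": -1},
  {"tx": -0.008, "ty": 0, "tz": 0, "roll": 0, "claw": -1},
  {"tx": -0.004, "ty": 0, "tz": 0, "roll": 0, "claw": -1},
  {"tx": 0, "ty": 0, "tz": 0, "roll": 0, "claw": -1},
  {"tx": 0, "ty": 0, "tz": 0, "roll": 0, "claw": -1},
])

```text
clock: 12.82
eef_pos: [0.5719, 0.0666, 0.1718]
eef_rot: [[0.052, 0.999, -0.0], [0.999, -0.052, 0.0], [0.0, -0.0, -1.0]]
wrist_force: [-0.5, -0.2, -0.2]
gripper_width: 0.0091
finger_force: 30.0
```

```bash
python3 - <<'E'
from bar import *
s=arm.observe();print(s['clock'],s['eef_pos'],s['eef_rot'][:,0],s['wrist_force'],s['moment'])
for n in('top','side'):
  ds=[]
  for i in range(4): im,d,C=shot(n,n+'3.png');ds.append(d)
  d=np.median(ds,0).astype(np.float32);np.savez(n+'3',im=im,d=d)
  L=lambda y:.562+.0536*(y+.0875)
  for lo,hi in((-.28,-.11),(-.065,.06)):
   try:
    q,px,pz=bar(im,d,C,L,lo,hi,w=.02,zmin=.15,zmax=.19)
    e=np.array([q[:,1].min(),q[:,1].max()])
    print(n,len(q),px,pz,'y range',e,'x err',np.polyval(px,e)-L(e),np.polyval(pz,e),np.std(q[:,2]-np.polyval(pz,q[:,1])))
   except Exception as ex: print(n,ex)
E
```

```text
12.825 [0.57188001 0.06659871 0.17184997] [5.19622097e-02 9.98649036e-01 1.75195724e-04] [-0.52722829 -0.15022208 -0.20815562] [-0.01713704 -0.07209438  0.01897837]
top 141 [0.05592249 0.56761578] [0.006076   0.17341763] y range [-0.2421992 -0.1120742] x err [0.00036327 0.00066549] [0.17194603 0.17273667] 0.0019389760296447092
top 96 [0.05527397 0.56777966] [0.01275134 0.17439686] y range [-0.06389162  0.0235305 ] x err [0.0009827  0.00112905] [0.17358216 0.1746969 ] 0.0018559426692147292
side 11 [0.03115075 0.56318981] [0.00673953 0.17293437] y range [-0.2440134  -0.12222274] x err [ 0.00197772 -0.00075638] [0.17128983 0.17211065] 0.0007374305828099903
side 33 [0.05528367 0.56634738] [0.01526179 0.173249  ] y range [-0.06417202  0.0580984 ] x err [-0.00045066 -0.0002448 ] [0.17226963 0.17413569] 0.0018859172471628325
```

>>> drive_tool([
  {"tx": -0.003, "ty": 0, "tz": 0, "roll": 0, "claw": -1},
  {"tx": -0.005, "ty": 0, "tz": 0, "roll": 0, "claw": -1},
  {"tx": -0.006, "ty": 0, "tz": 0, "roll": 0, "claw": -1},
  {"tx": -0.006, "ty": 0, "tz": 0, "roll": 0, "claw": -1},
  {"tx": -0.006, "ty": 0, "tz": 0, "roll": 0, "claw": -1},
  {"tx": -0.006, "ty": 0, "tz": 0, "roll": 0, "claw": -1},
  {"tx": -0.006, "ty": 0, "tz": 0, "roll": 0, "claw": -1},
  {"tx": -0.005, "ty": 0, "tz": 0, "roll": 0, "claw": -1},
  {"tx": -0.005, "ty": 0, "tz": 0, "roll": 0, "claw": -1},
  {"tx": -0.004, "ty": 0, "tz": 0, "roll": 0, "claw": -1},
  {"tx": -0.003, "ty": 0, "tz": 0, "roll": 0, "claw": -1},
  {"tx": 0, "ty": 0, "tz": 0, "roll": 0, "claw": -1},
])

```text
clock: 14.72
eef_pos: [0.569, 0.0113, 0.1719]
eef_rot: [[0.052, 0.999, 0.0], [0.999, -0.052, 0.0], [0.0, 0.0, -1.0]]
wrist_force: [0.1, -0.1, -0.4]
gripper_width: 0.0091
finger_force: 30.0
```

>>> drive_tool([
  {"tx": -0.003, "ty": 0, "tz": 0, "roll": 0, "claw": -1},
  {"tx": -0.005, "ty": 0, "tz": 0, "roll": 0, "claw": -1},
  {"tx": -0.006, "ty": 0, "tz": 0, "roll": 0, "claw": -1},
  {"tx": -0.006, "ty": 0, "tz": 0, "roll": 0, "claw": -1},
  {"tx": -0.006, "ty": 0, "tz": 0, "roll": 0, "claw": -1},
  {"tx": -0.006, "ty": 0, "tz": 0, "roll": 0, "claw": -1},
  {"tx": -0.006, "ty": 0, "tz": 0, "roll": 0, "claw": -1},
  {"tx": -0.006, "ty": 0, "tz": 0, "roll": 0, "claw": -1},
  {"tx": -0.006, "ty": 0, "tz": 0, "roll": 0, "claw": -1},
  {"tx": -0.006, "ty": 0, "tz": 0, "roll": 0, "claw": -1},
  {"tx": -0.005, "ty": 0, "tz": 0, "roll": 0, "claw": -1},
  {"tx": -0.003, "ty": 0, "tz": 0, "roll": 0, "claw": -1},
  {"tx": -0.001, "ty": 0, "tz": 0, "roll": 0, "claw": -1},
  {"tx": 0, "ty": 0, "tz": 0, "roll": 0, "claw": -1},
  {"tx": 0, "ty": 0, "tz": 0, "roll": 0, "claw": -1},
])

```text
clock: 16.6
eef_pos: [0.5656, -0.0533, 0.1718]
eef_rot: [[0.052, 0.999, -0.0], [0.999, -0.052, 0.0], [0.0, -0.0, -1.0]]
wrist_force: [-0.7, 0.0, -0.5]
gripper_width: 0.0087
finger_force: 30.0
```

```bash
python3 - <<'E'
from bar import *
s=arm.observe();print(s['clock'],s['eef_pos'],s['eef_rot'][:,0],s['wrist_force'],s['moment'],s['finger_force'],abs(s['qd']).max())
L=lambda y:.562+.0536*(y+.0875)
ds=[]
for i in range(4): im,d,C=shot('top','top4.png');ds.append(d)
d=np.median(ds,0).astype(np.float32)
for lo,hi in((-.40,-.32),(-.28,-.11),(-.074,.03)):
   try:
    q,px,pz=bar(im,d,C,L,lo,hi,w=.02,zmin=.15,zmax=.19)
    e=np.array([q[:,1].min(),q[:,1].max()])
    print(len(q),px,pz,'y range',e,'x err',np.polyval(px,e)-L(e),np.polyval(pz,e))
   except Exception as ex: print(ex)
cv2.imwrite('pics/v4.png',cv2.resize(im[140:250,220:400,::-1],(720,440),interpolation=2))
E
```

```text
16.6 [ 0.56561535 -0.05326853  0.17182886] [5.19059162e-02 9.98651975e-01 9.55905213e-05] [-0.71341677  0.03029162 -0.48350615] [-0.03847629 -0.08621748  0.01019962] 29.998961985111237 0.0018933112358608592
44 [0.02700944 0.55771497] [0.03955718 0.18533695] y range [-0.3626632  -0.32133725] x err [ 0.00066839 -0.00043049] [0.17099102 0.17262576]
154 [0.0592957  0.56875583] [0.01345497 0.17589994] y range [-0.27884786 -0.13912191] x err [0.00047759 0.00127343] [0.17214805 0.17402806]
expected non-empty vector for x
```

View pics/v4.png

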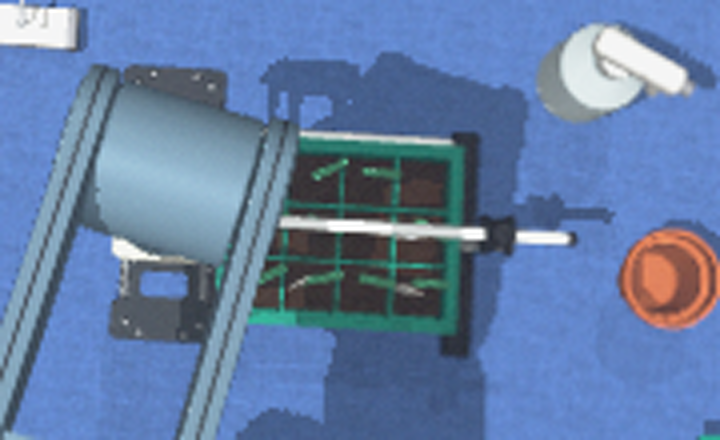

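The bar passes through the right sleeve (crop (497,233)) with its tip at (575,239), about 49 mm beyond the sleeve's outer face. Forces are near zero, and the pot and sprayer haven't moved. I'm handing in.

```bash
python3 -c "
from plant import arm
print(arm.close_job())"
```

```text
the job is handed in; nothing more can be done
None
```

The crossbar is through both sleeves, level to within about 1° and roughly centred: about 49 mm measured beyond the right sleeve, with the left side hidden by the arm but about the same by the bar's length. It is held still in the gripper with almost no force at the wrist, and I handed the job in at about 17 s; no verdict was shown.

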